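# Show a jar's label to the bench camera in the swivel mirror

### The job

Turn the resin jar on its round steel stage so that its label faces the mirror of the reading rig, leaving it standing in the middle of the stage. Then swing the sprung mirror by the tab on its top until the rig's camera, which looks straight at the mirror, would see the label reflected in the middle of its picture, and finish holding the mirror still at that angle: do not let go, for it springs back. Leave the beaker, the bottle and the caliper where they are.

Things in the scene. Friction and masses are not known exactly. Their poses are not given: they have to be found in the camera images.
- jar: Loose upright grey resin jar with white lid, 56 mm diameter, 96 mm high, 220 g nominal, straight-sided (lid flush with body). Origin: centre of its underside; z up. A paper label with dark bars, 32 mm wide and 36 mm high, is on its +x side, and a raised white ridge on the lid (6 mm wide, 5 mm high, from the centre to the rim) points the same way, +x. It can stand at any yaw; the whole jar turns when twisted (the lid does not unscrew).
- label (a point): Centre of the jar's label, on the jar's surface 28 mm from its axis towards the jar's +x and 47 mm above its underside.
- stage: Fixed round steel plate, 90 mm diameter, 6 mm thick, on the work surface, that the jar stands on (it does not turn). Origin: centre of its underside.
- rig: Fixed reading rig: aluminium base plate 100 mm (x) by 275 mm (y) by 12 mm thick, on the work surface. Origin: on the underside, below the mirror's vertical swivel axis; the camera stands on its +y end and looks along the rig's -y at the mirror; the plate runs from y = -50 to +225 mm. The jar's stage lies on the rig's +x side.
- camera (a point): Front of the lens of the rig's camera (black 44 by 55 by 44 mm body, top at 75 mm), 140 mm from the swivel axis along the rig's +y, 53 mm above the work surface. The camera does not move.
- mirror_centre (a point): Centre of the reflecting face of the flat mirror (68 mm wide, 52 mm high in a black frame, 28 to 80 mm above the work surface), exactly on the vertical swivel axis, 53 mm above the work surface. Its x axis is the face's outward normal, z up.
- mirror_tab (a point): Centre of the black grip tab above the mirror, on the swivel axis, 106 mm above the work surface. Tab: 12 mm thick along the mirror's normal (x), 34 mm wide along the mirror's face (y), 36 mm high (88 to 124 mm above the surface). It turns with the mirror.
- mirror (a joint): Swivel angle of the mirror about its vertical axis, rad, 0 to 1.3, anticlockwise seen from above. At 0 (at rest, held against a stop by the spring) the face's normal points along the rig's +x; at 1.3 nearly towards the camera. The return spring gives about 0.05 N m at 0 and 0.15 N m at 1.3, so the mirror swings back to 0 when let go.
- sight (a point): Where the camera's line of sight goes after the mirror (imaginary, no visible part): origin at the mirror's centre, x axis along the reflected line of sight, z up. It turns twice as far as the mirror: at mirror 0 it points along the rig's -y, at mirror 0.785 along the rig's +x. The label is in the middle of the picture when it lies on this x axis.
- beaker: Bystander: loose glass beaker, 68 mm across, 85 mm high. Origin: centre of its underside.
- wash_bottle: Bystander: loose white plastic bottle, 60 mm across, 150 mm high. Origin: centre of its underside.
- caliper: Bystander: loose steel caliper lying flat, 190 mm long (along its y), up to 12 mm thick. Origin: on the underside, middle of its beam.
Mind the look-alikes: they are no part of the job. Leave any pink look-alike of the jar alone.

How it is judged:
By the outcome, as a careful person would: the job done as asked, in the order asked, and still so for the second after the job is handed in, while the arm keeps its last pose, push and grip.
It also fails if it takes over 48 s, if anything falls off the work surface, if the arm or the gripper's body presses on something with over 40 N, if the wrist force passes 120 N, or if a joint passes its speed limit or range.

### The arm

A 7-joint arm with a two-finger parallel gripper is mounted at the origin on the work surface. World frame = base frame: x ahead of the robot, y to its left, z up, the work surface at z = 0. Lengths are in m, angles in rad, forces in N, time in s.
With the tool pointing down it reaches from about 0.425 to 0.825 m from the base axis. Payload 3.6 kg.
Tool frame: the origin (TCP) lies at the very end of the fingers, on their centre line; the grasp point (between the pads) lies 19 mm behind it; z points along the fingers, y is the line along which they close (so a half turn about z gives the same grasp; the last joint's range is limited). The gripper opens to 85 mm and grips with 20 to 120 N. Pads are 22 mm wide; open, the fingers measure 114 mm over their backs; the gripper's body (76 mm by 85 mm) begins 54 mm behind the grasp point. The pads swing forward as they close: fully open they stand 13 mm farther back than shut.
Start: joints at [1.125, 0.615, -0.013, 1.423, 0.008, 1.103, -0.04], TCP at [0.264, -0.594, 0.231] pointing down, gripper open.
Joint ranges: [-3.12, 3.12], [-0.3, 2.06], [-1.34, 1.32], [0.26, 2.42], [-1.36, 4.5], [0.01, 1.98], [-2.84, 2.84]. Speed limits (rad/s): [2.79, 2.79, 3.14, 3.14, 3.14, 3.14, 3.14].

### API

Orientations are given as a rotation vector (axis times angle).
In Python, from bench import readout, imaging, ctrl gives the robot as it stands.
- The arm moves only by the tool move_arm, never from a script. Its argument "increments" is a list of rows, each an object with "dr": the turn, a rotation vector about the tool's x, y, z in units of 6 degrees (1.0 is 6 degrees), a list of three; "offset": the shift along the tool's x, y, z in units of 40 mm (1.0 is 40 mm), a list of three; "hand": the closure in counts, from 0 (fully open) to 255 (shut). In form: [{"dr": [wx, wy, wz], "offset": [tx, ty, tz], "hand": hand}, ...]. A call has exactly 10 rows; each row shifts and turns the commanded pose from where the row before left it, along the tool's axes as they then stand; what a row does not reach is not made up. A row lasts 1/12 s, in which the tool goes at most 41.7 mm and 7.16 degrees, less where a joint would pass 70% of its speed; a pose out of reach is approached as far as the arm can. A call is refused whole if a number of a shift passes 1 or a number of a turn 1, either way. A call with a gripper value outside its range is refused whole. The fingers move at their own pace and stop on an object; the grip force is fixed at half the most. Time passes only in rows, so rows that do not move let the fingers close, or fill a call up. It gives the time, the measured TCP pose, the force, the opening and the grip force at its end, in the units of the state.
- readout.observe(): the state, without advancing time (a new reading comes with each control period).
- imaging.capture(name): name is "scene" or "side" or "wrist"; returns the picture (384x512x3 uint8, red, green, blue); there is no depth.
- imaging.get_calibration(name): a dict with "camera_matrix" (3x3 intrinsics, pixels), "k1" (the pictures are not rectified: a ray, as slopes to the right and down, at radius r is drawn at 1 + k1 r^2 times it, then the intrinsics apply), "position" and "attitude" of the camera in the world; the wrist camera has in their place "tool_from_camera" (4x4, takes a point from camera to tool coordinates, whose origin is the TCP and whose axes are the flange's). Camera axes: x right, y down, z forward; pixel columns grow to the right and rows downward; lengths in m; the calibration is good to about 2 mm. A picture is of the moment at which its call begins: read the wrist's pose just before it. get_calibration takes no time and is no camera call.
- ctrl.finish_job(): hands the job in; it is judged then, once.
The state is a dict: "clock": time; "q": joint angles; "joint_velocities": joint speeds; "joint_efforts": joint torques, N m; "eef_pos": TCP position; "eef_rot": TCP orientation; "ft_force": force on the tool from outside, world axes, zero at the start; "ft_torque": the same for the moment, N m; "opening": opening from 0.0 (shut) to 1.0 (fully open); "gripper_force": force on a finger pad.
Only numpy, scipy, OpenCV 4.12 (cv2) and the standard library are available. Lean on these libraries where they do the work, as an engineer would, in place of code of your own. Each camera call takes 0.05 s, during which the arm holds its last target. There are 200 camera calls.

## Working session

There is one attempt and no reset: what is moved stays moved. The work goes in short steps, Python scripts to look and compute and a tool call to move; the robot and the scene stay as the last step left them, time stands still between calls to the robot, and variables do not carry over. Pictures are saved under pics/ and viewed, at most 10 in all, crops included, and the job is handed in when it is done.

Besides the shell and the picture viewer there is one more tool, called after "Emit:" by a JSON object that holds its "op" and its "data", one argument or row to a line. move_arm: Moves the arm, as the interface text tells. Its arguments: {"type":"object","properties":{"increments":{"type":"array","items":{"type":"object","properties":{"dr":{"type":"array","items":{"type":"number"}},"offset":{"type":"array","items":{"type":"number"}},"hand":{"type":"number"}}}}},"required":["increments"]}

```bash
mkdir -p pics; python3 - <<'E'
from bench import readout, imaging
import cv2,numpy as np
for n in("scene","side"):
    cv2.imwrite(f"pics/{n}0.png",cv2.resize(imaging.capture(n)[:,:,::-1],(768,576)))
    c=imaging.get_calibration(n);print(n,c)
print(imaging.get_calibration("wrist"))
s=readout.observe();print(s)
E
```

```text
scene {'camera_matrix': array([[446.91233203,   0.        , 263.14113131],
       [  0.        , 446.91233203, 204.65292973],
       [  0.        ,   0.        ,   1.        ]]), 'k1': -0.0478186995345181, 'position': array([1.44500447, 0.39544249, 0.86621862]), 'attitude': array([-1.3964593 , -2.05649046,  0.93824823])}
side {'camera_matrix': array([[389.46491321,   0.        , 254.5051838 ],
       [  0.        , 389.46491321, 187.50868854],
       [  0.        ,   0.        ,   1.        ]]), 'k1': -0.019116251251465585, 'position': array([0.31111799, 1.1759072 , 0.72536475]), 'attitude': array([-0.34040978,  2.61060245, -1.52117243])}
{'camera_matrix': array([[336.16838629,   0.        , 256.19626698],
       [  0.        , 336.16838629, 189.30878433],
       [  0.        ,   0.        ,   1.        ]]), 'k1': 0.010053260640577709, 'tool_from_camera': array([[ 7.04956882e-04, -9.51916032e-01, -3.06358240e-01,
         7.84379356e-02],
       [ 9.99999652e-01,  8.07960500e-04, -2.09408166e-04,
         7.04805390e-04],
       [ 4.46864347e-04, -3.06357985e-01,  9.51916270e-01,
        -1.42394601e-01],
       [ 0.00000000e+00,  0.00000000e+00,  0.00000000e+00,
         1.00000000e+00]])}
{'clock': 0.1, 'q': array([ 1.12547129,  0.61579324, -0.0126102 ,  1.42473684,  0.00811137,
        1.10340716, -0.04040922]), 'joint_velocities': array([-0.0005595 , -0.00360139, -0.00150518, -0.00435955, -0.00162951,
        0.00231153,  0.00035798]), 'joint_efforts': array([ 8.70214808e-04, -4.70386255e+01,  2.59956680e-01, -1.71572882e+01,
        1.00525876e-02,  5.85268528e-03, -1.37993902e-05]), 'eef_pos': array([ 0.26407236, -0.5931897 ,  0.2302736 ]), 'eef_rot': array([-3.07075439e+00, -6.52712580e-01,  8.13221178e-04]), 'ft_force': array([-0.3060932 ,  0.08684764, -0.25354303]), 'ft_torque': array([ 0.01172229, -0.01645051, -0.00052354]), 'gripper_force': 0.0, 'opening': 1.0065729057614048}
```

View pics/scene0.png

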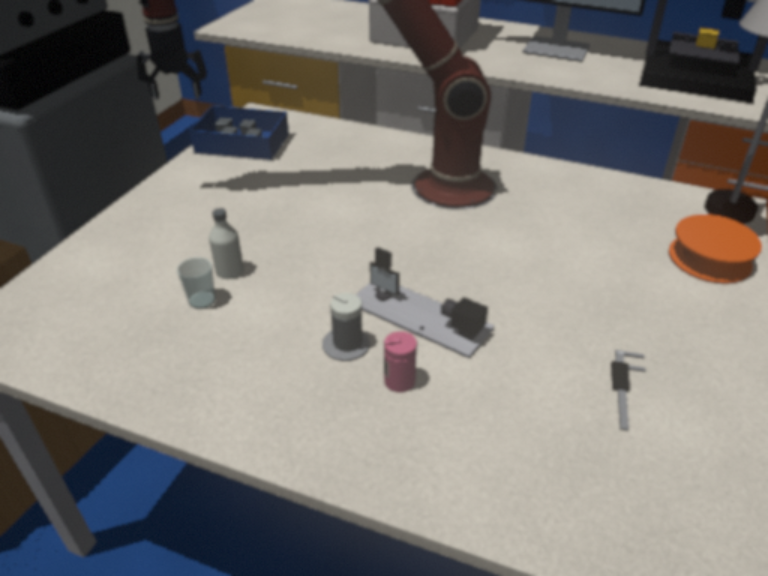

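View pics/side0.png

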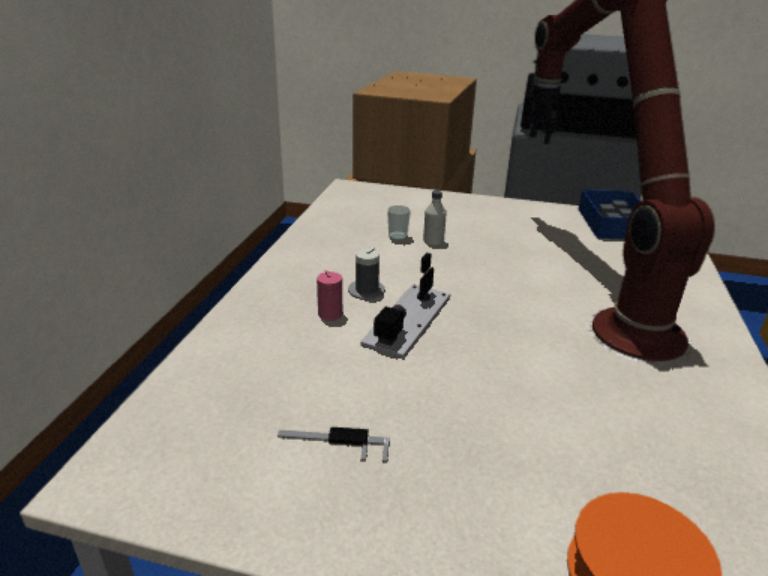

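Grey jar on the stage: scene (346,322), side (367,272). Its look-alike is the pink jar at scene (400,360), side (330,296). The grey jar is the target. The mirror tab is at scene (383,258), side (426,263); the rig camera is at scene (468,315).

```bash
cat > h.py <<'E'
import numpy as np,cv2
from bench import readout,imaging
from scipy.spatial.transform import Rotation as R
def cam(n,s=None):
    c=imaging.get_calibration(n);K=c["camera_matrix"];k=c["k1"]
    if n=="wrist":
        T=c["tool_from_camera"];Rt=R.from_rotvec(s["eef_rot"]).as_matrix()
        return K,k,Rt@T[:3,:3],Rt@T[:3,3]+s["eef_pos"]
    return K,k,R.from_rotvec(c["attitude"]).as_matrix(),np.array(c["position"])
def onplane(n,uv,z,s=None,scale=1.):
    K,k,Rm,p=cam(n,s);uv=np.array([[uv]],float)/scale
    x=cv2.undistortPoints(uv,K,np.array([k,0,0,0.]))[0,0]
    d=Rm@np.array([x[0],x[1],1]);return p+d*(z-p[2])/d[2]
def proj(n,P,s=None):
    K,k,Rm,p=cam(n,s)
    return cv2.projectPoints((np.atleast_2d(P)-p)@Rm,np.zeros(3),np.zeros(3),K,np.array([k,0,0,0.]))[0][:,0]
E
python3 - <<'E'
from h import *
np.set_printoptions(precision=4,suppress=True)
for n,l in dict(scene=[("stage",(346,345),.006),("lid",(346,303),.102),("tabtop",(384,251),.124),("plR",(492,328),.012),("plB",(470,355),.012),("plL",(357,297),.012),("camtop",(467,306),.075),("pinktop",(400,343),.096),("beaker",(201,298),0),("bottle",(229,270),0),("ridge_out",(334,297),.107)],
 side=[("stage",(367,289),.006),("lid",(367,256),.102),("tabtop",(427,256),.124),("plF",(450,292),.012),("plB",(405,354),.012),("plL",(362,343),.012),("pinktop",(330,279),.096),("ridge_out",(375,249),.107)]).items():
    for a,uv,z in l: print(n,a,onplane(n,uv,z,scale=1.5))
a=imaging.capture("scene")[180:260,190:340,::-1];b=imaging.capture("side")[150:240,200:310,::-1]
a=cv2.resize(a,None,fx=5,fy=5,interpolation=3);
cv2.imwrite("pics/a.png",cv2.resize(a,(750,400)))
print(R.from_rotvec(readout.observe()["eef_rot"]).as_matrix())
E
```

```text
scene stage [ 0.6393 -0.0065  0.006 ]
scene lid [ 0.6318 -0.0061  0.102 ]
scene tabtop [0.4897 0.0087 0.124 ]
scene plR [0.4989 0.2336 0.012 ]
scene plB [0.5846 0.2155 0.012 ]
scene plL [ 0.5109 -0.0407  0.012 ]
scene camtop [0.5279 0.1875 0.075 ]
scene pinktop [0.6856 0.1168 0.096 ]
scene beaker [ 0.6191 -0.3374  0.    ]
scene bottle [ 0.5178 -0.335   0.    ]
scene ridge_out [ 0.6301 -0.03    0.107 ]
side stage [ 0.6242 -0.0046  0.006 ]
side lid [0.6222 0.0071 0.102 ]
side tabtop [0.4816 0.0091 0.124 ]
side plF [ 0.4267 -0.0375  0.012 ]
side plB [0.4793 0.2338 0.012 ]
side plL [0.5733 0.2213 0.012 ]
side pinktop [0.6736 0.1246 0.096 ]
side ridge_out [ 0.6112 -0.0238  0.107 ]
[[ 0.9136  0.4067 -0.0006]
 [ 0.4067 -0.9136  0.0015]
 [ 0.     -0.0016 -1.    ]]
```

View pics/a.png

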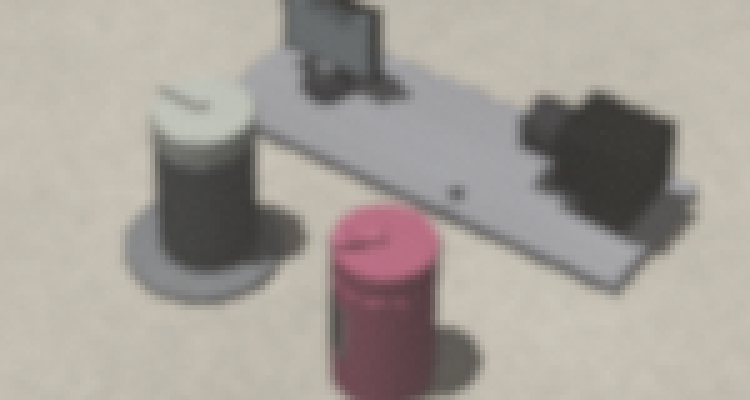

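The crop shows the grey jar with its white lid at (200,180) in the crop. Its ridge points about -y, away from the mirror. The pink jar at (385,300) is the look-alike. Estimates: jar ≈ (0.628, 0), tab ≈ (0.486, 0.009). I'm moving above the jar.

Emit:
{"op": "move_arm", "data": {
  "increments": [
    {"dr": [0,0,0],"offset": [0.72,-0.49,-0.05],"hand": 0},
    {"dr": [0,0,0],"offset": [0.72,-0.49,-0.05],"hand": 0},
    {"dr": [0,0,0],"offset": [0.72,-0.49,-0.05],"hand": 0},
    {"dr": [0,0,0],"offset": [0.72,-0.49,-0.05],"hand": 0},
    {"dr": [0,0,0],"offset": [0.72,-0.49,-0.05],"hand": 0},
    {"dr": [0,0,0],"offset": [0.72,-0.49,-0.05],"hand": 0},
    {"dr": [0,0,0],"offset": [0.72,-0.49,-0.05],"hand": 0},
    {"dr": [0,0,0],"offset": [0.72,-0.49,-0.05],"hand": 0},
    {"dr": [0,0,0],"offset": [0.72,-0.49,-0.05],"hand": 0},
    {"dr": [0,0,0],"offset": [0.72,-0.49,-0.05],"hand": 0}
  ]
}}

```text
clock: 1.03
eef_pos: [0.4483, -0.296, 0.2514]
eef_rot: [-3.073, -0.653, 0.0]
ft_force: [1.1, 0.1, 0.1]
opening: 0.999
gripper_force: 0.0
```

Emit:
{"op": "move_arm", "data": {
  "increments": [
    {"dr": [0,0,0],"offset": [0.72,-0.49,0],"hand": 0},
    {"dr": [0,0,0],"offset": [0.72,-0.49,0],"hand": 0},
    {"dr": [0,0,0],"offset": [0.72,-0.49,0],"hand": 0},
    {"dr": [0,0,0],"offset": [0.72,-0.49,0],"hand": 0},
    {"dr": [0,0,0],"offset": [0.72,-0.49,0],"hand": 0},
    {"dr": [0,0,0],"offset": [0.72,-0.49,0],"hand": 0},
    {"dr": [0,0,0],"offset": [0.72,-0.49,0],"hand": 0},
    {"dr": [0,0,0],"offset": [0.72,-0.49,0],"hand": 0},
    {"dr": [0,0,0],"offset": [0.72,-0.49,0],"hand": 0},
    {"dr": [0,0,0],"offset": [0.72,-0.49,0],"hand": 0}
  ]
}}

```text
clock: 1.87
eef_pos: [0.6316, 0.0001, 0.2512]
eef_rot: [-3.073, -0.653, 0.001]
ft_force: [1.0, -0.2, -0.1]
opening: 1.002
gripper_force: 0.0
```

Emit:
{"op": "move_arm", "data": {
  "increments": [
    {"dr": [0,0,-0.95],"offset": [0,0,0],"hand": 0},
    {"dr": [0,0,-0.95],"offset": [0,0,0],"hand": 0},
    {"dr": [0,0,-0.95],"offset": [0,0,0],"hand": 0},
    {"dr": [0,0,-0.95],"offset": [0,0,0],"hand": 0},
    {"dr": [0,0,-0.95],"offset": [0,0,0],"hand": 0},
    {"dr": [0,0,-0.95],"offset": [0,0,0],"hand": 0},
    {"dr": [0,0,-0.95],"offset": [0,0,0],"hand": 0},
    {"dr": [0,0,-0.95],"offset": [0,0,0],"hand": 0},
    {"dr": [0,0,-0.95],"offset": [0,0,0],"hand": 0},
    {"dr": [0,0,-0.95],"offset": [0,0,0],"hand": 0}
  ]
}}

```text
clock: 2.7
eef_pos: [0.6309, -0.0016, 0.251]
eef_rot: [-2.384, -2.046, 0.001]
ft_force: [-0.6, 0.0, -0.1]
opening: 0.996
gripper_force: 0.0
```

```bash
python3 - <<'E'
from h import *
s=readout.observe();im=imaging.capture("wrist")
print(s["clock"],s["eef_pos"],R.from_rotvec(s["eef_rot"]).as_matrix().round(3),s["q"].round(3))
np.savez("s1.npz",eef_pos=s["eef_pos"],eef_rot=s["eef_rot"])
cv2.imwrite("pics/w1.png",cv2.resize(im[:,:,::-1],(768,576),interpolation=3))
E
```

```text
2.7 [ 0.6309178  -0.00157362  0.2510463 ] [[ 0.152  0.988 -0.001]
 [ 0.988 -0.152 -0.   ]
 [-0.    -0.001 -1.   ]] [ 0.173  0.589 -0.354  1.447  0.213  1.144 -0.368]
```

View pics/w1.png

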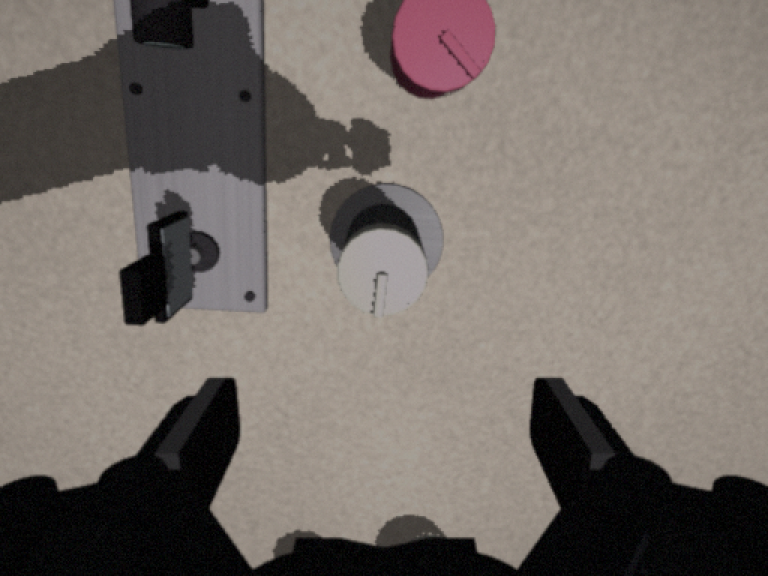

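In this wrist view the jar lid is at (382,271) with radius 44, and its ridge points down to (378,316). The stage rim is around (387,240). The rig plate's near corner is at (267,311), the swivel boss at (203,251) and the tab top around (136,290). Pink is at (444,35). I'm turning these into poses.

```bash
python3 - <<'E'
from h import *
np.set_printoptions(precision=4,suppress=True)
s=np.load("s1.npz")
W=lambda u,v,z:onplane("wrist",(u,v),z,s,1.5)[:2]
def circ(pts,z,r):
    from scipy.optimize import least_squares
    P=np.array([W(u,v,z) for u,v in pts])
    o=least_squares(lambda c:np.hypot(*(P-c).T)-r,P.mean(0));return o.x,o.fun
lid,e=circ([(338,271),(427,271),(382,316),(350,241),(413,241),(413,303),(350,303)],.102,.028);print("lid",lid,e)
st,e=circ([(443,235),(387,183),(415,190),(435,209),(437,260),(330,240),(360,190)],.006,.045);print("stage",st,e)
a,b=W(382,273,.107),W(379,315,.107);d=b-a;print("ridge ang",np.degrees(np.arctan2(d[1],d[0])),"len",np.hypot(*d),"from lid",np.degrees(np.arctan2(*(b-lid)[::-1])))
# rig: right edge (+x side), left edge
r0,r1=W(267,311,.012),W(262,0,.012);l0,l1=W(133,190,.012),W(116,0,.012)
for p,q in((r0,r1),(l0,l1)): print("edge",p,q,np.degrees(np.arctan2(*(q-p)[::-1])))
h=[W(250,296,.012),W(245,96,.012),W(136,89,.012)];print("holes",h,np.degrees(np.arctan2(*(h[1]-h[0])[::-1])),np.degrees(np.arctan2(*(h[1]-h[2])[::-1])))
th=np.arctan2(*(r1-r0)[::-1])-np.pi/2
ex=np.array([np.cos(th),np.sin(th)]);ey=np.array([-ex[1],ex[0]])
ax=r0-.05*ex+.05*ey;print("axis",ax,"boss",W(203,251,.02),"rigyaw",np.degrees(th))
print("tabtop quad proj",[proj("wrist",[*(ax+sx*.006*ex+sy*.017*ey),.124],s)[0]*1.5 for sx in(-1,1) for sy in(-1,1)])
im=cv2.imread("pics/w1.png")[170:360,90:290];cv2.imwrite("pics/w1c.png",cv2.resize(im,None,fx=3,fy=3,interpolation=3))
E
```

```text
lid [ 0.6284 -0.0103] [-0.0015 -0.0009 -0.0003 -0.0006 -0.001  -0.001  -0.0005]
stage [ 0.6308 -0.0128] [-0.0002 -0.0002  0.0002  0.0002 -0.0016 -0.001  -0.0008]
ridge ang -102.6838079829636 len 0.02673801676677334 from lid -102.888307782376
edge [ 0.5272 -0.0543] [0.5735 0.1642] 78.03192614853725
edge [0.4497 0.0554] [0.4769 0.1786] 77.53403784255492
holes [array([ 0.5166, -0.0397]), array([0.5479, 0.1072]), array([0.4732, 0.1231])] 77.94481885650634 -11.99809734109275
axis [0.4886 0.005 ] boss [0.4923 0.0035] rigyaw -11.968073851462751
tabtop quad proj [array([124.8288, 321.8615]), array([118.6754, 264.8619]), array([145.9736, 322.9607]), array([140.6181, 266.068 ])]
```

View pics/w1c.png

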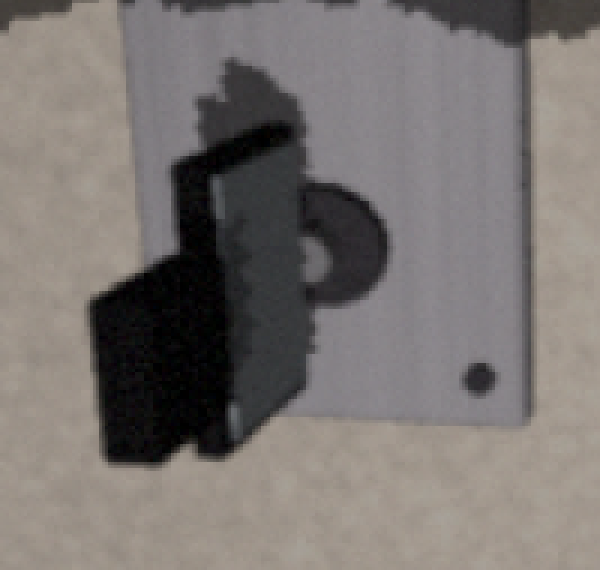

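Everything is consistent: rig yaw −12°, swivel axis (0.489, 0.005), jar about (0.629, −0.011), ridge at −103° and wanted at +173°, so an 84° clockwise twist. Pre-rotate, then descend.

Emit:
{"op": "move_arm", "data": {
  "increments": [
    {"dr": [0,0,0],"offset": [-0.25,0,0],"hand": 0},
    {"dr": [0,0,-0.9],"offset": [0,0,0],"hand": 0},
    {"dr": [0,0,-0.9],"offset": [0,0,0],"hand": 0},
    {"dr": [0,0,-0.9],"offset": [0,0,0],"hand": 0},
    {"dr": [0,0,-0.9],"offset": [0,0,0],"hand": 0},
    {"dr": [0,0,-0.9],"offset": [0,0,0],"hand": 0},
    {"dr": [0,0,-0.9],"offset": [0,0,0],"hand": 0},
    {"dr": [0,0,-0.9],"offset": [0,0,0],"hand": 0},
    {"dr": [0,0,-0.9],"offset": [0,0,0],"hand": 0},
    {"dr": [0,0,0],"offset": [0,0,0],"hand": 0}
  ]
}}

```text
clock: 3.58
eef_pos: [0.6294, -0.0126, 0.251]
eef_rot: [-1.473, -2.775, 0.001]
ft_force: [-0.5, -0.3, 0.1]
opening: 1.0
gripper_force: 0.0
```

```bash
python3 - <<'E'
from h import *
s=readout.observe();M=R.from_rotvec(s["eef_rot"]).as_matrix()
print(s["eef_pos"],M.round(3),s["q"].round(2))
print("to jar, tool units",M.T@(np.array([.6295,-.0115,.062])-s["eef_pos"])/.04)
E
```

```text
[ 0.62937031 -0.01261333  0.25099464] [[-0.56   0.828 -0.001]
 [ 0.828  0.56  -0.001]
 [-0.    -0.001 -1.   ]] [ 0.3   0.62 -0.55  1.45  0.33  1.17  0.29]
to jar, tool units [0.02150205 0.02228999 4.72484765]
```

Emit:
{"op": "move_arm", "data": {
  "increments": [
    {"dr": [0,0,0],"offset": [0.02,0.02,0.6],"hand": 0},
    {"dr": [0,0,0],"offset": [0,0,0.7],"hand": 0},
    {"dr": [0,0,0],"offset": [0,0,0.7],"hand": 0},
    {"dr": [0,0,0],"offset": [0,0,0.7],"hand": 0},
    {"dr": [0,0,0],"offset": [0,0,0.7],"hand": 0},
    {"dr": [0,0,0],"offset": [0,0,0.6],"hand": 0},
    {"dr": [0,0,0],"offset": [0,0,0.5],"hand": 0},
    {"dr": [0,0,0],"offset": [0,0,0.2],"hand": 0},
    {"dr": [0,0,0],"offset": [0,0,0],"hand": 0},
    {"dr": [0,0,0],"offset": [0,0,0],"hand": 0}
  ]
}}

```text
clock: 4.42
eef_pos: [0.6302, -0.0104, 0.0638]
eef_rot: [1.473, 2.774, 0.0]
ft_force: [0.2, -0.2, 0.1]
opening: 0.998
gripper_force: 0.0
```

Emit:
{"op": "move_arm", "data": {
  "increments": [
    {"dr": [0,0,0],"offset": [0,0,0],"hand": 40},
    {"dr": [0,0,0],"offset": [0,0,0],"hand": 60},
    {"dr": [0,0,0],"offset": [0,0,0],"hand": 75},
    {"dr": [0,0,0],"offset": [0,0,0],"hand": 90},
    {"dr": [0,0,0],"offset": [0,0,0],"hand": 105},
    {"dr": [0,0,0],"offset": [0,0,0],"hand": 120},
    {"dr": [0,0,0],"offset": [0,0,0],"hand": 150},
    {"dr": [0,0,0],"offset": [0,0,0],"hand": 150},
    {"dr": [0,0,0],"offset": [0,0,0],"hand": 150},
    {"dr": [0,0,0],"offset": [0,0,0],"hand": 150}
  ]
}}

```text
clock: 5.25
eef_pos: [0.6302, -0.0105, 0.0648]
eef_rot: [1.47, 2.775, 0.0]
ft_force: [-2.6, -0.2, 5.6]
opening: 0.641
gripper_force: 62.6
```

Emit:
{"op": "move_arm", "data": {
  "increments": [
    {"dr": [0,0,0.4],"offset": [0,0,0],"hand": 150},
    {"dr": [0,0,0.7],"offset": [0,0,0],"hand": 150},
    {"dr": [0,0,0.7],"offset": [0,0,0],"hand": 150},
    {"dr": [0,0,0.7],"offset": [0,0,0],"hand": 150},
    {"dr": [0,0,0.7],"offset": [0,0,0],"hand": 150},
    {"dr": [0,0,0.7],"offset": [0,0,0],"hand": 150},
    {"dr": [0,0,0.7],"offset": [0,0,0],"hand": 150},
    {"dr": [0,0,0.8],"offset": [0,0,0],"hand": 150},
    {"dr": [0,0,0.8],"offset": [0,0,0],"hand": 150},
    {"dr": [0,0,0.8],"offset": [0,0,0],"hand": 150}
  ]
}}

```text
clock: 6.08
eef_pos: [0.6322, -0.0087, 0.0648]
eef_rot: [2.369, 2.06, 0.009]
ft_force: [1.2, 1.2, 2.0]
opening: 0.645
gripper_force: 62.7
```

Emit:
{"op": "move_arm", "data": {
  "increments": [
    {"dr": [0,0,0.8],"offset": [0,0,0],"hand": 150},
    {"dr": [0,0,0.8],"offset": [0,0,0],"hand": 150},
    {"dr": [0,0,0.8],"offset": [0,0,0],"hand": 150},
    {"dr": [0,0,0.8],"offset": [0,0,0],"hand": 150},
    {"dr": [0,0,0.8],"offset": [0,0,0],"hand": 150},
    {"dr": [0,0,0.8],"offset": [0,0,0],"hand": 150},
    {"dr": [0,0,0.8],"offset": [0,0,0],"hand": 150},
    {"dr": [0,0,0.8],"offset": [0,0,0],"hand": 150},
    {"dr": [0,0,0.6],"offset": [0,0,0],"hand": 150},
    {"dr": [0,0,0],"offset": [0,0,0],"hand": 150}
  ]
}}

```text
clock: 6.92
eef_pos: [0.6321, -0.0099, 0.0648]
eef_rot: [2.949, 1.078, 0.008]
ft_force: [0.7, 0.7, 3.8]
opening: 0.643
gripper_force: 62.8
```

```bash
python3 - <<'E'
from h import *
s=readout.observe();M=R.from_rotvec(s["eef_rot"]).as_matrix()
print(s["eef_pos"],M.round(3),s["q"].round(2),s["ft_force"])
print("to mid, tool units",M.T@(np.array([.6298,-.0115,.062])-s["eef_pos"])/.04, np.degrees(np.arctan2(M[1,0],M[0,0])))
E
```

```text
[ 0.63214295 -0.00990176  0.0648113 ] [[ 0.764  0.645  0.006]
 [ 0.645 -0.764 -0.   ]
 [ 0.004  0.004 -1.   ]] [ 0.01  0.77 -0.06  1.65  0.06  0.72 -0.94] [0.71885128 0.66623871 3.77833185]
to mid, tool units [-0.07083685 -0.00751989  0.06994694] 40.17080803188399
```

Emit:
{"op": "move_arm", "data": {
  "increments": [
    {"dr": [0,0,0],"offset": [-0.04,0,0],"hand": 150},
    {"dr": [0,0,0],"offset": [-0.03,0,0],"hand": 150},
    {"dr": [0,0,0],"offset": [0,0,0],"hand": 150},
    {"dr": [0,0,0],"offset": [0,0,0],"hand": 100},
    {"dr": [0,0,0],"offset": [0,0,0],"hand": 70},
    {"dr": [0,0,0],"offset": [0,0,0],"hand": 40},
    {"dr": [0,0,0],"offset": [0,0,0],"hand": 0},
    {"dr": [0,0,0],"offset": [0,0,0],"hand": 0},
    {"dr": [0,0,0],"offset": [0,0,0],"hand": 0},
    {"dr": [0,0,0],"offset": [0,0,0],"hand": 0}
  ]
}}

```text
clock: 7.75
eef_pos: [0.6271, -0.0121, 0.0629]
eef_rot: [-2.95, -1.079, 0.002]
ft_force: [0.5, -0.1, 0.2]
opening: 0.999
gripper_force: 0.0
```

Emit:
{"op": "move_arm", "data": {
  "increments": [
    {"dr": [0,0,0],"offset": [0,0,-0.3],"hand": 0},
    {"dr": [0,0,0],"offset": [0,0,-0.6],"hand": 0},
    {"dr": [0,0,0],"offset": [0,0,-0.7],"hand": 0},
    {"dr": [0,0,0],"offset": [0,0,-0.7],"hand": 0},
    {"dr": [0,0,0],"offset": [0,0,-0.7],"hand": 0},
    {"dr": [0,0,-0.6],"offset": [0,0,-0.7],"hand": 0},
    {"dr": [0,0,-0.9],"offset": [0,0,-0.6],"hand": 0},
    {"dr": [0,0,-0.9],"offset": [0,0,-0.4],"hand": 0},
    {"dr": [0,0,-0.9],"offset": [0,0,0],"hand": 0},
    {"dr": [0,0,-0.9],"offset": [0,0,0],"hand": 0}
  ]
}}

```text
clock: 8.58
eef_pos: [0.6283, -0.012, 0.2543]
eef_rot: [2.638, 1.702, 0.006]
ft_force: [-0.1, 0.4, -0.8]
opening: 1.001
gripper_force: 0.0
```

Emit:
{"op": "move_arm", "data": {
  "increments": [
    {"dr": [0,0,-0.9],"offset": [0,0,0],"hand": 0},
    {"dr": [0,0,-0.9],"offset": [0,0,0],"hand": 0},
    {"dr": [0,0,-0.3],"offset": [0,0,0],"hand": 0},
    {"dr": [0,0,0],"offset": [0,-0.3,0],"hand": 0},
    {"dr": [0,0,0],"offset": [0,-0.5,0],"hand": 0},
    {"dr": [0,0,0],"offset": [0,-0.5,0],"hand": 0},
    {"dr": [0,0,0],"offset": [0,-0.4,0],"hand": 0},
    {"dr": [0,0,0],"offset": [0,-0.2,0],"hand": 0},
    {"dr": [0,0,0],"offset": [0,0,0],"hand": 0},
    {"dr": [0,0,0],"offset": [0,0,0],"hand": 0}
  ]
}}

```text
clock: 9.42
eef_pos: [0.5539, 0.0036, 0.2522]
eef_rot: [2.44, 1.976, 0.002]
ft_force: [0.2, 0.2, 0.8]
opening: 0.999
gripper_force: 0.0
```

```bash
python3 - <<'E'
from h import *
s=readout.observe();im=imaging.capture("wrist");M=R.from_rotvec(s["eef_rot"]).as_matrix()
print(s["clock"],s["eef_pos"],M.round(3),s["q"].round(3),np.degrees(np.arctan2(M[1,0],M[0,0])))
np.savez("s2.npz",eef_pos=s["eef_pos"],eef_rot=s["eef_rot"])
cv2.imwrite("pics/w2.png",cv2.resize(im[:,:,::-1],(768,576),interpolation=3))
E
```

```text
9.4167 [0.55390169 0.00359574 0.25215754] [[ 0.208  0.978  0.002]
 [ 0.978 -0.208 -0.   ]
 [ 0.     0.002 -1.   ]] [ 0.125  0.453 -0.257  1.673  0.131  1.03  -0.384] 77.99230491964589
```

View pics/w2.png

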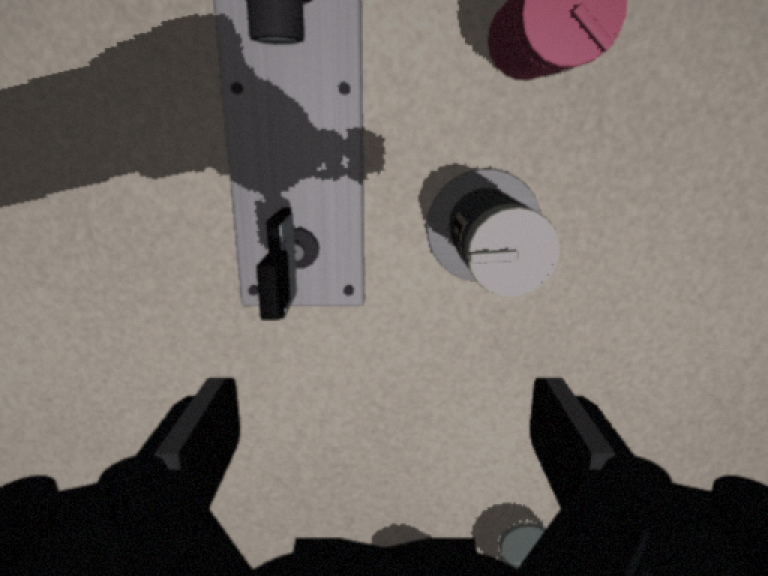

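The jar now has its ridge at (470,257)→(516,256), pointing towards the mirror, and the label is visible at (458,222). The lid is at (514,252), the stage around (485,225), the plate end corners at (243,305) and (364,304), and the tab at (271,290).

```bash
python3 - <<'E'
from h import *
from scipy.optimize import least_squares
np.set_printoptions(precision=4,suppress=True)
s=np.load("s2.npz")
W=lambda u,v,z:onplane("wrist",(u,v),z,s,1.5)[:2]
ang=lambda d:np.degrees(np.arctan2(d[1],d[0]))
def circ(pts,z,r):
    P=np.array([W(u,v,z) for u,v in pts])
    o=least_squares(lambda c:np.hypot(*(P-c[:2]).T)-c[2],[*P.mean(0),r]);return o.x
lid=circ([(470,252),(559,248),(514,297),(514,206),(481,284),(547,280),(548,218)],.102,.028);print("lid",lid)
st=circ([(428,235),(487,168),(515,176),(538,198),(445,270),(465,281),(430,213)],.006,.045);print("stage",st)
a,b=W(516,256,.107),W(470,257,.107);print("ridge ang",ang(b-a),ang(b-lid[:2]))
c0,c1=W(243,305,.012),W(364,304,.012);r1=W(361,0,.012);th=ang(r1-c1)-90
print("plate w",np.hypot(*(c1-c0)),"yaw",th,ang(c1-c0))
t=np.radians(th);ex=np.array([np.cos(t),np.sin(t)]);ey=np.array([-ex[1],ex[0]])
ax=(c0+c1)/2+.05*ey;print("axis",ax,c1-.05*ex+.05*ey)
h=[W(254,290,.012),W(349,290,.012),W(344,88,.012),W(237,88,.012)];print("hole mid",(h[0]+h[1])/2,ang(h[2]-h[1]),ang(h[3]-h[0]))
d=lid[:2]-ax;print("jar dir wanted",ang(-d),"theta",(ang(d)-th+90)/2)
print("tabtop proj",[(proj("wrist",[*(ax+sx*.006*ex+sy*.017*ey),.124],s)[0]*1.5).round() for sx in(-1,1) for sy in(-1,1)])
M=R.from_rotvec(s["eef_rot"]).as_matrix();print("to tab tool units",M.T@(np.array([*ax,.1])-s["eef_pos"])/.04)
E
```

```text
lid [ 0.6313 -0.0093  0.0273]
stage [ 0.6318 -0.0142  0.0453]
ridge ang 169.27664563337066 170.87252715128903
plate w 0.0975920904846117 yaw -12.15327073871697 -11.513280477567307
axis [0.4885 0.0047] [0.4875 0.0055]
hole mid [ 0.4796 -0.0319] 78.13549601837002 78.0173973227443
jar dir wanted 174.3992859205432 theta 48.27627832963009
tabtop proj [array([261., 318.]), array([257., 261.]), array([282., 318.]), array([278., 261.])]
to tab tool units [-0.3124 -1.6118  3.8008]
```

Jar result: ridge at 170–173° against 174° wanted, which is within measuring error, and it is within a few mm of the stage centre. Mirror target is 48.1°. Now moving to the tab.

Emit:
{"op": "move_arm", "data": {
  "increments": [
    {"dr": [0,0,0],"offset": [-0.06,-0.3,0],"hand": 0},
    {"dr": [0,0,0],"offset": [-0.08,-0.4,0],"hand": 0},
    {"dr": [0,0,0],"offset": [-0.08,-0.4,0.2],"hand": 0},
    {"dr": [0,0,0],"offset": [-0.06,-0.3,0.3],"hand": 0},
    {"dr": [0,0,0],"offset": [-0.03,-0.21,0.4],"hand": 0},
    {"dr": [0,0,0],"offset": [0,0,0.5],"hand": 0},
    {"dr": [0,0,0],"offset": [0,0,0.4],"hand": 0},
    {"dr": [0,0,0],"offset": [0,0,0.2],"hand": 0},
    {"dr": [0,0,0],"offset": [0,0,0],"hand": 0},
    {"dr": [0,0,0],"offset": [0,0,0],"hand": 0}
  ]
}}

```text
clock: 10.3
eef_pos: [0.4886, 0.005, 0.1713]
eef_rot: [-2.442, -1.977, -0.0]
ft_force: [-0.3, 0.1, 0.1]
opening: 0.999
gripper_force: 0.0
```

```bash
python3 - <<'E'
from h import *
s=readout.observe();im=imaging.capture("wrist");M=R.from_rotvec(s["eef_rot"]).as_matrix()
print(s["clock"],s["eef_pos"],np.degrees(np.arctan2(M[1,0],M[0,0])))
print("to tab tool units",M.T@(np.array([.4883,.005,.09])-s["eef_pos"])/.04)
t=np.radians(-12);ex=np.array([np.cos(t),np.sin(t)]);ey=np.array([-ex[1],ex[0]]);ax=np.array([.4883,.005])
print("tabtop proj",[(proj("wrist",[*(ax+sx*.006*ex+sy*.017*ey),.124],s)[0]*1.5).round() for sx in(-1,1) for sy in(-1,1)])
cv2.imwrite("pics/w3.png",cv2.resize(im[:,:,::-1],(768,576),interpolation=3))
E
```

```text
10.3 [0.4885726 0.0050353 0.1713239] 77.98498129642061
to tab tool units [-0.00282434 -0.00667968  2.03309618]
tabtop proj [array([368., 362.]), array([368., 284.]), array([397., 362.]), array([398., 284.])]
```

View pics/w3.png

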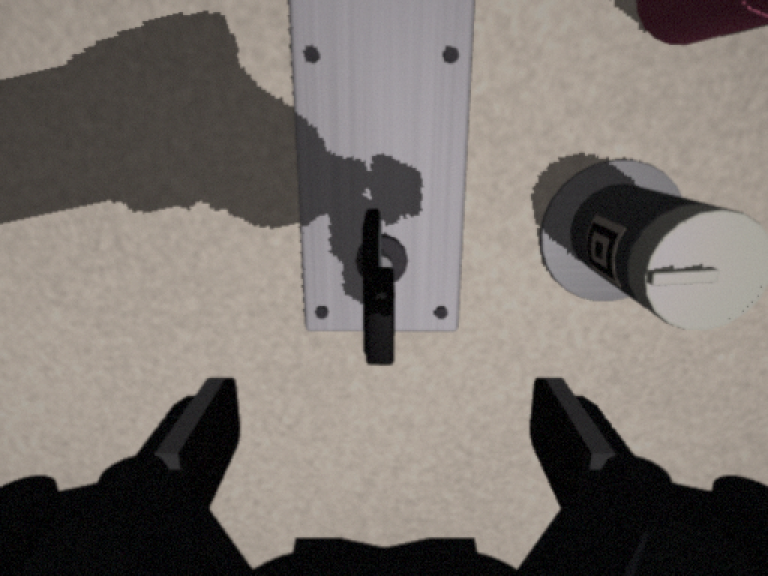

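The tab is centred between the open fingers: its top spans (365–394, 284–363), 1 mm off in y. The label at (603,245) faces the mirror, and the jar base sits centrally on the stage. Descend and grip.

Emit:
{"op": "move_arm", "data": {
  "increments": [
    {"dr": [0,0,0],"offset": [0,-0.03,0.2],"hand": 0},
    {"dr": [0,0,0],"offset": [0,0,0.4],"hand": 0},
    {"dr": [0,0,0],"offset": [0,0,0.5],"hand": 0},
    {"dr": [0,0,0],"offset": [0,0,0.5],"hand": 0},
    {"dr": [0,0,0],"offset": [0,0,0.3],"hand": 0},
    {"dr": [0,0,0],"offset": [0,0,0.1],"hand": 0},
    {"dr": [0,0,0],"offset": [0,0,0],"hand": 60},
    {"dr": [0,0,0],"offset": [0,0,0],"hand": 110},
    {"dr": [0,0,0],"offset": [0,0,0],"hand": 150},
    {"dr": [0,0,0],"offset": [0,0,0],"hand": 170}
  ]
}}

```text
clock: 11.18
eef_pos: [0.4873, 0.0054, 0.0923]
eef_rot: [2.441, 1.976, 0.003]
ft_force: [0.2, 0.1, 0.3]
opening: 0.454
gripper_force: 0.0
```

Emit:
{"op": "move_arm", "data": {
  "increments": [
    {"dr": [0,0,0],"offset": [0,0,0],"hand": 180},
    {"dr": [0,0,0],"offset": [0,0,0],"hand": 190},
    {"dr": [0,0,0],"offset": [0,0,0],"hand": 200},
    {"dr": [0,0,0],"offset": [0,0,0],"hand": 210},
    {"dr": [0,0,0],"offset": [0,0,0],"hand": 220},
    {"dr": [0,0,0],"offset": [0,0,0],"hand": 240},
    {"dr": [0,0,0],"offset": [0,0,0],"hand": 255},
    {"dr": [0,0,0],"offset": [0,0,0],"hand": 255},
    {"dr": [0,0,0],"offset": [0,0,0],"hand": 255},
    {"dr": [0,0,0],"offset": [0,0,0],"hand": 255}
  ]
}}

```text
clock: 12.02
eef_pos: [0.4867, 0.0053, 0.0916]
eef_rot: [2.441, 1.977, 0.0]
ft_force: [-1.0, -0.0, 5.0]
opening: 0.129
gripper_force: 58.5
```

Emit:
{"op": "move_arm", "data": {
  "increments": [
    {"dr": [0,0,-0.3],"offset": [0,0,0],"hand": 255},
    {"dr": [0,0,-0.5],"offset": [0,0,0],"hand": 255},
    {"dr": [0,0,-0.5],"offset": [0,0,0],"hand": 255},
    {"dr": [0,0,-0.5],"offset": [0,0,0],"hand": 255},
    {"dr": [0,0,-0.5],"offset": [0,0,0],"hand": 255},
    {"dr": [0,0,-0.5],"offset": [0,0,0],"hand": 255},
    {"dr": [0,0,-0.5],"offset": [0,0,0],"hand": 255},
    {"dr": [0,0,-0.5],"offset": [0,0,0],"hand": 255},
    {"dr": [0,0,-0.5],"offset": [0,0,0],"hand": 255},
    {"dr": [0,0,-0.5],"offset": [0,0,0],"hand": 255}
  ]
}}

```text
clock: 12.85
eef_pos: [0.4858, 0.0053, 0.0915]
eef_rot: [-1.868, -2.525, 0.002]
ft_force: [-2.2, -0.9, 6.8]
opening: 0.129
gripper_force: 59.1
```

Emit:
{"op": "move_arm", "data": {
  "increments": [
    {"dr": [0,0,-0.5],"offset": [0,0,0],"hand": 255},
    {"dr": [0,0,-0.5],"offset": [0,0,0],"hand": 255},
    {"dr": [0,0,-0.5],"offset": [0,0,0],"hand": 255},
    {"dr": [0,0,-0.5],"offset": [0,0,0],"hand": 255},
    {"dr": [0,0,-0.5],"offset": [0,0,0],"hand": 255},
    {"dr": [0,0,-0.5],"offset": [0,0,0],"hand": 255},
    {"dr": [0,0,-0.22],"offset": [0,0,0],"hand": 255},
    {"dr": [0,0,0],"offset": [0,0,0],"hand": 255},
    {"dr": [0,0,0],"offset": [0,0,0],"hand": 255},
    {"dr": [0,0,0],"offset": [0,0,0],"hand": 255}
  ]
}}

```text
clock: 13.68
eef_pos: [0.4854, 0.0051, 0.0915]
eef_rot: [-1.422, -2.8, 0.003]
ft_force: [-3.4, 0.2, 7.9]
opening: 0.128
gripper_force: 59.3
```

```bash
python3 - <<'E'
from h import *
s=readout.observe();im=imaging.capture("wrist");M=R.from_rotvec(s["eef_rot"]).as_matrix()
print(s["clock"],s["eef_pos"],np.degrees(np.arctan2(M[1,0],M[0,0])),s["ft_force"],s["ft_torque"],s["opening"],s["gripper_force"])
np.savez("s4.npz",eef_pos=s["eef_pos"],eef_rot=s["eef_rot"])
cv2.imwrite("pics/w4.png",cv2.resize(im[:,:,::-1],(768,576),interpolation=3))
E
```

```text
13.6833 [0.4853874  0.00505715 0.09154664] 126.16309730582473 [-3.37122616  0.18911815  7.92959611] [-0.10733638  0.50709096 -0.06615404] 0.12768480857621997 59.32176411151886
```

View pics/w4.png

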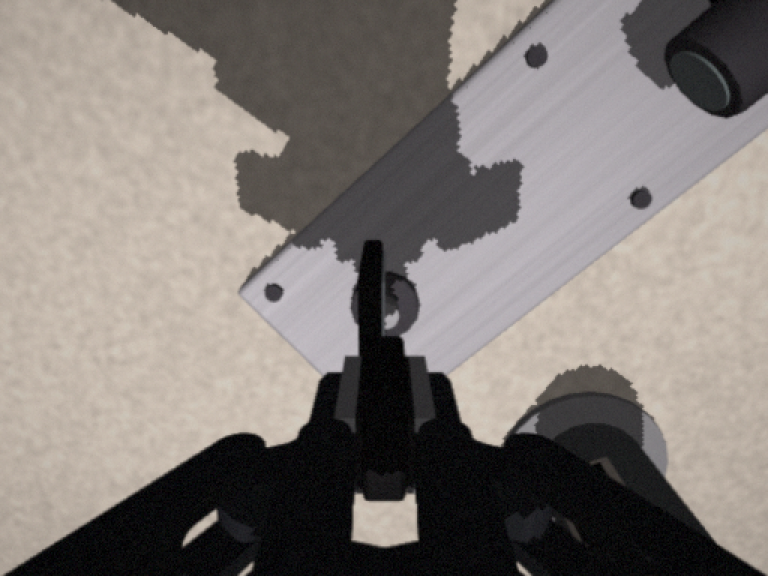

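The mirror is held at 48.2°: its frame is parallel to the pads at (372,240–360), the grip is 59 N, and the jar is undisturbed. With the refined axis the target is about 48.0°, so I'm handing in.

```bash
python3 -c "
from bench import ctrl;print(ctrl.finish_job())"
```

```text
the job is handed in; nothing more can be done
None
```

I handed the job in at 13.7 s with the jar's label facing the mirror to within about 4°. The jar stands within about 5 mm of the stage centre, and the mirror is held still at 48.2° (target about 48.0°) with the tab gripped.

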